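# Slide the tub shelf home on its rails and lock it

### The job

With a fingertip, push the blue shelf board that carries the two sample tubs along its rails, towards the red keeper, until it drops into its locating notches. Then swing the red keeper round with the fingertip, over the board's front edge, to lock it. Only push: do not lift the board or the tubs, keep both tubs standing in their places on the board, and leave everything else on the bench alone.

Things in the scene. Friction and masses are not known exactly. Their poses are not given: they have to be found in the camera images.
- rail_frame: Fixed grey plate with two aluminium rails along its x; origin on the worktop, plate x -183..+193, y +-113 mm, 8 mm thick. +x: the way to push the board (roughly to the robot's left), z up. Rails: |y| 68-90 mm, x -175..+160 mm, tops at z 30 mm, end stops 46 mm high in the last 6 mm. Between them only the plate. Fences at |y| 98-103 mm, 48 mm high, guide the board with 3 mm play each side.
- seat (a point): Board's origin when it has dropped home: rail_frame x +60 mm, z 32 mm; axes as rail_frame. While it rides on the rails its origin is 8 mm higher. The notches (17 mm long, 8 mm deep, inner lanes at x +110, outer at x +10 mm) take the board's front and rear pins at the same moment, so it drops level; then it has about 2.5 mm play and the notch walls stop the push.
- board: Blue plastic shelf board, loose, about 0.7 kg, plate 140 (x) x 190 (y) x 6 mm. Origin: centre of the plate's underside; x along the rails towards the keeper, z up. Four steel cross pins 12 mm thick below it (lowest point 10 mm below the origin). It starts 90 to 160 mm short of the seat and slides by friction alone (a push of 2 to 8 N).
- flange (a point): Centre of the outer face of the board's upright push flange, at the rear edge of the board (70 mm behind its origin in board -x, 4 mm above it). The flange is 130 mm wide (y), 5 mm thick, 32 mm high: it reaches 16 mm below and above this point. Push here, towards board +x.
- tub_meal: Flat clear sample tub with lid and pale meal, 67 x 85 x 31 mm, 90 g, standing loose on the board. Origin: centre of its underside, at board x -14, y -42 mm, z +6 mm.
- tub_seed: Flat sample tub with dark seed, 78 x 78 x 21 mm, 90 g, standing loose on the board. Origin: centre of its underside, at board x -14, y +43 mm, z +6 mm.
- keeper (a joint): Angle of the red keeper bar about its upright pivot. 0: locked, it points to rail_frame -x, over the seated board's front edge (a stop ends the swing). 1.57: open, it points to rail_frame +y (roughly to the robot). Starts at 1.3 to 1.7; about 1 N at the knob swings it and it stays where left. Bar 16 mm wide, 5 thick, 3 mm above the seated board; a board that has not dropped blocks it.
- keeper_pivot (a point): Pivot axis of the keeper, at the bar's underside: 170 mm along rail_frame +x, y 0, 41 mm above the worktop. Axes as rail_frame.
- keeper_knob (a point): Top centre of the black knob that stands on the keeper bar, 52 mm from the pivot (the bar ends 8 mm beyond it): 14 mm thick, 28 mm high, top 74 mm and foot 46 mm above the worktop. Push it sideways.
- mouse: black computer mouse, 108 x 60 x 36 mm, bystander, origin under its centre
- pen_dark: dark pen, 142 mm long, bystander
- blue_pot: small blue pot, 74 mm wide, 46 mm high, bystander
- jar_green: sample jar with a green lid, 63 mm wide, 75 mm high, bystander, origin under its centre
- jar_white: sample jar with a white lid, 63 mm wide, 75 mm high, bystander, origin under its centre
- tape_roll: roll of tape, 92 mm wide, 19 mm high, bystander
- forceps: steel forceps, 136 mm long, 8 mm high, bystander
Mind the look-alikes: they are no part of the job. What is meant by the tub_meal is not turquoise, and is the larger of those in its own colour.

How it is judged:
By the outcome, as a careful person would: the job done as asked, in the order asked, and still so for the second after the job is handed in, with the robot touching nothing.
It also fails if it takes over 56 s, if anything falls off the work surface, if the arm or the gripper's body presses on something with over 40 N, if the wrist force passes 120 N, or if a joint passes its speed limit or range.

### The arm

A 6-joint arm with a two-finger parallel gripper is mounted at the origin on a cart in front of the work surface, level with it; the furniture and walls round the work are solid. World frame = base frame: x ahead of the robot, y to its left, z up, the work surface at z = 0. Lengths are in m, angles in rad, forces in N, time in s.
With the tool pointing down it reaches from about 0.275 to 0.725 m from the base axis. Payload 15.9 kg.
Tool frame: the origin (TCP) lies where the fingers leave the gripper's body, on its centre line; the fingertips stand 73 mm ahead of it and the grasp point (between the pads) lies 54 mm ahead of it; z points along the fingers, y is the line along which they close (so a half turn about z gives the same grasp; the last joint's range is limited). The gripper opens to 85 mm and grips with 20 to 120 N. Pads are 22 mm wide; open, the fingers measure 114 mm over their backs; the gripper's body (76 mm by 85 mm) begins 54 mm behind the grasp point. The pads swing forward as they close: fully open they stand 13 mm farther back than shut.
Start: joints at [1.237, 0.213, -0.034, 1.323, 0, 1.571], TCP at [0.164, 0.472, 0.304] pointing down, gripper open.
Joint ranges: [-2.98, 2.98], [-0.74, 1.72], [-1.14, 1.35], [-2.1, 2.04], [-1.57, 1.44], [-3.14, 3.14]. Speed limits (rad/s): [1.89, 1.89, 2.39, 2.57, 3.14, 3.14].

### API

Orientations are given as [roll, pitch, yaw] about the fixed x, y, z axes, in that order (R = Rz(yaw) Ry(pitch) Rx(roll)).
In Python, from station import get_obs, get_image, finish_job gives the robot as it stands. The module is installed in compiled form; this text tells all that it offers.
- The arm moves only by the tool apply_moves, never from a script. Its argument "motion" is a list of rows, each an object with "linear": the shift along the world's x, y, z in m, a list of three; "roll": the turn about the world's z in rad. In form: [{"linear": [x, y, z], "roll": roll}, ...]. A call has 1 to 10 rows; each row is the pose to reach, as a shift and turn from the pose commanded when the call began; what a row does not reach only later rows make up. A row lasts 1/10 s, in which the tool goes at most 50 mm and 8.59 degrees, less where a joint would pass 70% of its speed; a pose out of reach is approached as far as the arm can. A call with a gripper value outside its range is refused whole. "claw" is the opening, from 0 (shut) to 1 (fully open), set as the call begins (left out, the last holds). The fingers move at their own pace and stop on an object; "grip_force" is the grip in N (left out, the last holds). Time passes only in rows, so rows that repeat a pose let the fingers close. It gives the time, the measured TCP pose, the force, the opening and the grip force at its end, in the units of the state.
- get_obs(): the state, without advancing time (a new reading comes with each control period).
- get_image(name): name is "side" or "top" or "wrist"; returns a dict with "frame" (420x560x3 uint8, blue, green, red), "K" (3x3 intrinsics, pixels), "pose" (4x4, takes a point from camera to world coordinates). Camera axes: x right, y up, looking along -z (the intrinsics and any distortion apply to the point x, -y, -z); pixel columns grow to the right and rows downward; lengths in m; the calibration is good to about 2 mm. A picture is of the moment at which its call begins. There is no depth.
- finish_job(): hands the job in; it is judged then, once.
The state is a dict: "time": time; "joint_pos": joint angles; "joint_velocities": joint speeds; "tau": joint torques, N m; "tool_pos": TCP position; "tcp_rot": TCP orientation; "force": force on the tool from outside, world axes, zero at the start; "moment": the same for the moment, N m; "grip_width": opening from 0.0 (shut) to 1.0 (fully open); "grip_force": force on a finger pad.
Only numpy, scipy, OpenCV 4.12 (cv2) and the standard library are available. Lean on these libraries where they do the work, as an engineer would, in place of code of your own. Each camera call takes 0.05 s, during which the arm holds its last target. There are 200 camera calls.

## Working session

There is one attempt and no reset: what is moved stays moved. The work goes in short steps, Python scripts to look and compute and a tool call to move; the robot and the scene stay as the last step left them, time stands still between calls to the robot, and variables do not carry over. Pictures are saved under pics/ and viewed, at most 10 in all, crops included, and the job is handed in when it is done.

Besides the shell and the picture viewer there is one more tool, called after "Emit:" in YAML: its name, and indented under it one key for each argument. apply_moves: Moves the arm, as the interface text tells. Its arguments: {"type":"object","properties":{"motion":{"type":"array","items":{"type":"object","properties":{"linear":{"type":"array","items":{"type":"number"}},"roll":{"type":"number"}}}},"claw":{"type":"number"},"grip_force":{"type":"number"}},"required":["motion"]}

```bash
mkdir -p pics; python3 - <<'E'
from station import *
import cv2,pickle,numpy as np
d={n:get_image(n) for n in("top","side")}
pickle.dump(d,open('d0.pkl','wb'))
for n in d: cv2.imwrite(f'pics/{n}0.png',d[n]['frame']); print(n,d[n]['K'],d[n]['pose'].round(4), d[n].keys())
o=get_obs();print({k:np.round(v,3) for k,v in o.items()})
E
```

```text
top [[393.11224812   0.         280.14213259]
 [  0.         393.11224812 207.86817096]
 [  0.           0.           1.        ]] [[ 0.0439  0.9771 -0.208   0.3657]
 [-0.999   0.0425 -0.0112 -0.1652]
 [-0.0021  0.2083  0.9781  1.1767]
 [ 0.      0.      0.      1.    ]] dict_keys(['frame', 'K', 'pose'])
side [[492.26640059   0.         287.86880428]
 [  0.         492.26640059 209.30960586]
 [  0.           0.           1.        ]] [[ 0.8703  0.2224 -0.4394 -0.1033]
 [-0.4924  0.4126 -0.7664 -1.3677]
 [ 0.0109  0.8833  0.4686  0.8181]
 [ 0.      0.      0.      1.    ]] dict_keys(['frame', 'K', 'pose'])
{'time': np.float64(0.1), 'joint_pos': array([ 1.237,  0.213, -0.035,  1.323,  0.   ,  1.571]), 'joint_velocities': array([-0.002, -0.003,  0.003,  0.002,  0.   ,  0.001]), 'tau': array([ 3.0000e-03, -6.8725e+01,  4.8781e+01,  1.2000e-02,  0.0000e+00,
       -0.0000e+00]), 'tool_pos': array([0.164, 0.472, 0.303]), 'tcp_rot': array([-3.141, -0.   ,  2.808]), 'force': array([0.278, 0.022, 0.891]), 'moment': array([-0.023, -0.027, -0.016]), 'grip_force': np.float64(0.0), 'grip_width': np.float64(1.001)}
```

View pics/top0.png

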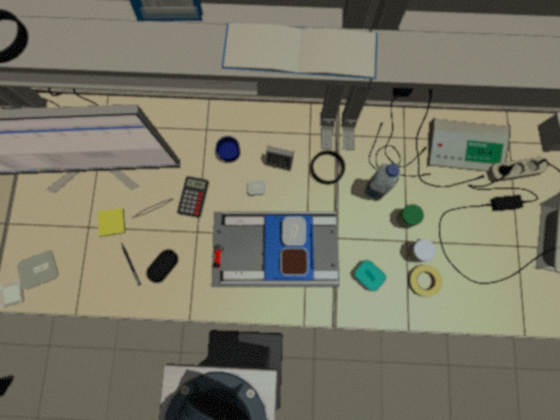

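View pics/side0.png

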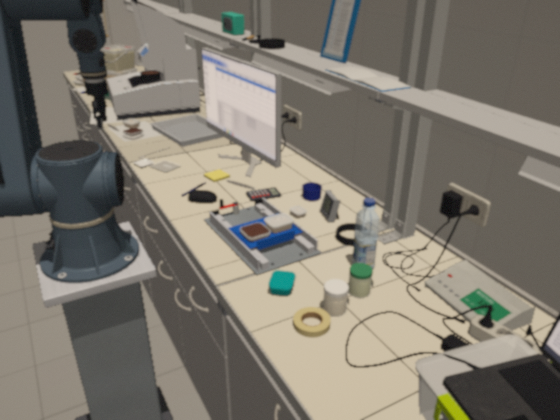

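The top view shows the rail frame spanning (214,213) to (338,285), the red keeper at (218,257), the board at (290,248), and the tubs at (293,232) (pale) and (294,262) (dark). The turquoise tub at (369,276) and the small white tub at (256,187) are look-alikes. The pale tub on the board is larger than the small white one, so it is the tub_meal. Next I'll view close crops of both images.

```bash
python3 - <<'E'
import cv2,pickle
d=pickle.load(open('d0.pkl','rb'))
f=d['top']['frame'][200:300,200:350]; cv2.imwrite('pics/topc.png',cv2.resize(f,None,fx=5,fy=5,interpolation=cv2.INTER_CUBIC))
f=d['side']['frame'][183:275,195:325]; cv2.imwrite('pics/sidec.png',cv2.resize(f,None,fx=6,fy=6,interpolation=cv2.INTER_CUBIC))
E
```

```text
(no output)
```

View pics/topc.png

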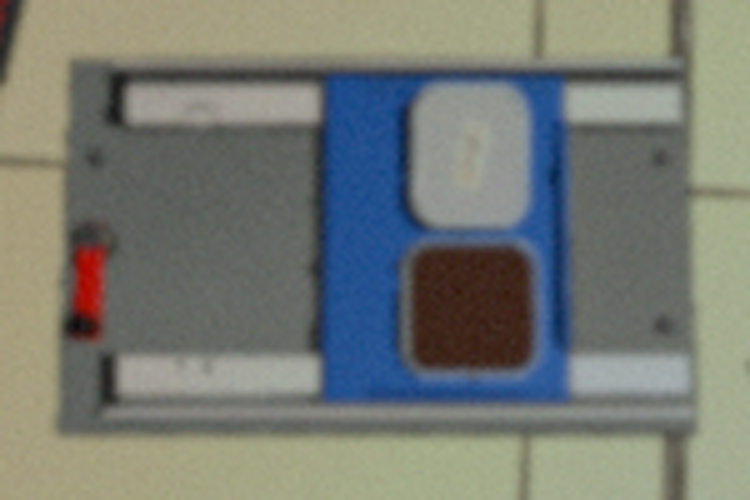

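View pics/sidec.png

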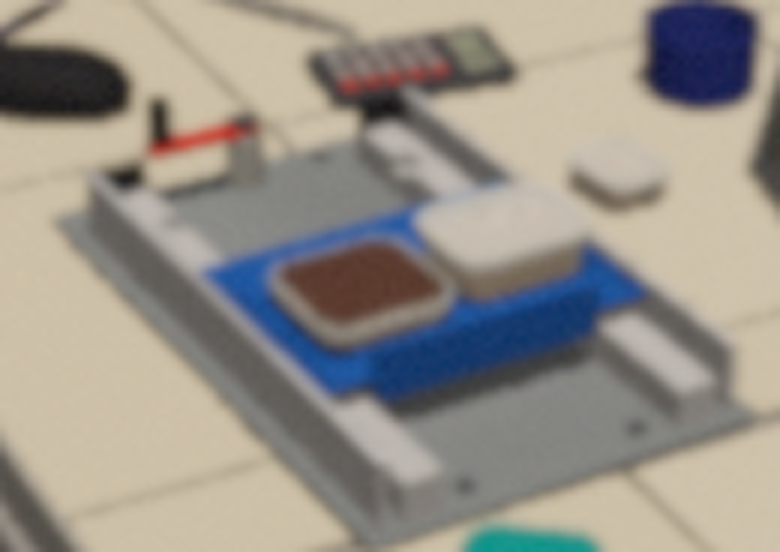

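The crops show the plate corners, rail ends, board and keeper clearly. The knob top is at top-crop (78,325) and side-crop (158,100). The board's front edge is at top-crop column 324 and its flange at 568. I'll fit the frame to both views.

```bash
cat > h.py <<'E'
import numpy as np
from scipy.optimize import least_squares
def proj(im,P):
    T=np.linalg.inv(im['pose']); c=(T[:3,:3]@np.atleast_2d(P).T).T+T[:3,3]
    c=c*[1,-1,-1]; q=(im['K']@c.T).T; return q[:,:2]/q[:,2:]
def frame(p): # x,y,z,yaw
    c,s=np.cos(p[3]),np.sin(p[3]); return np.array([[c,-s,0],[s,c,0],[0,0,1]]),np.array(p[:3])
def tri(ims,uv):
    return least_squares(lambda P:np.concatenate([(proj(i,P)[0]-u) for i,u in zip(ims,uv)]),[.4,-.1,.05])
E
python3 - <<'E'
from h import *
import pickle
d=pickle.load(open('d0.pkl','rb'));T,S=d['top'],d['side']
t=lambda u,v:np.array([(u+.5)/5-.5+200,(v+.5)/5-.5+200]); s=lambda u,v:np.array([(u+.5)/6-.5+195,(v+.5)/6-.5+183])
m=1e-3
obs=[(T,(193,113,8),t(60,432)),(T,(193,-113,8),t(70,60)),(T,(-183,113,8),t(694,432)),
(T,(-175,68,30),t(690,354)),(T,(-175,-68,30),t(682,124)),
(S,(193,113,8),s(60,216)),(S,(-183,113,8),s(366,540)),(S,(-183,-113,8),s(752,412)),
(S,(-175,68,30),s(440,475)),(S,(-175,-68,30),s(680,398)),(S,(-175,-90,30),s(715,375))]
def res(p):
    R,o=frame(p); return np.concatenate([proj(i,R@(np.array(P)*m)+o)[0]-u for i,P,u in obs])
f=least_squares(res,[.4,-.15,0,1.57],loss='soft_l1');print(f.x.round(4));print(res(f.x).reshape(-1,2).round(1).tolist())
R,o=frame(f.x)
loc=lambda P:((P-o)@R*1000).round(1)
for n,a,b in[('knob',t(78,325),s(158,100)),('pivtop',t(95,237),s(243,122)),('boardFrontNear',t(324,400),s(208,272)),('flangeTopNear',t(566,345),s(375,352)),('tubmealTop corner rear far',t(530,85),s(590,232))]:
    r=tri([T,S],[a,b]);print(n,r.x.round(4),loc(r.x),'res',r.fun.round(1))
# board from top view: front edge x at z=46, flange top z=40+20
for n,u,z in[('front',t(324,240),46),('flangeouter',t(568,240),60)]:
    r=least_squares(lambda q:proj(T,R@np.array([q[0]*m,q[1]*m,z*m])+o)[0]-u,[0,0]);print(n,r.x.round(1))
E
```

```text
[ 0.4928 -0.1472 -0.0019  1.6119]
[[-1.0, 0.2], [-0.1, -1.1], [0.9, 0.6], [-0.4, 0.2], [-0.1, -0.2], [-1.9, -0.3], [0.2, 1.3], [1.4, 0.2], [0.3, -0.4], [-0.2, -0.7], [0.1, 1.1]]
knob [0.4321 0.0207 0.0729] [170.3  53.7  74.8] res [ 0.2 -0.3 -0.5  0. ]
pivtop [0.4835 0.0195 0.0472] [166.9   2.5  49.1] res [ 0.  -0.1 -0.1  0. ]
boardFrontNear [ 0.3992 -0.1176  0.0415] [33.4 92.3 43.4] res [ 0.4 -0.8 -1.   0.1]
flangeTopNear [ 0.4332 -0.2522  0.0557] [-102.5   63.9   57.6] res [ 0. -0. -0.  0.]
tubmealTop corner rear far [ 0.575  -0.225   0.0727] [-81.1 -79.   74.6] res [-0.5  1.1  1.3 -0.3]
front [35.3  3.8]
flangeouter [-104.2    4.9]
```

The fit is consistent: knob at 74.8 mm (74 expected), radius 54 from the pivot, keeper at about 1.57. The board origin is at rail x ≈ -35, which leaves about 95 mm of travel. I'll move behind the flange at height with the claw shut.

Emit:
apply_moves:
  claw: 0
  motion:
    - {"linear":[0.017,-0.038,0],"roll":-0.06}
    - {"linear":[0.034,-0.076,0],"roll":-0.13}
    - {"linear":[0.05,-0.115,0],"roll":-0.2}
    - {"linear":[0.067,-0.153,0],"roll":-0.27}
    - {"linear":[0.084,-0.191,0],"roll":-0.34}
    - {"linear":[0.1,-0.229,0],"roll":-0.41}
    - {"linear":[0.117,-0.267,0],"roll":-0.48}
    - {"linear":[0.134,-0.306,0],"roll":-0.55}
    - {"linear":[0.151,-0.344,0],"roll":-0.62}
    - {"linear":[0.168,-0.382,0],"roll":-0.69}

```text
time: 1.1
tool_pos: [0.3319, 0.0887, 0.3039]
tcp_rot: [3.141, -0.0, 2.115]
force: [0.6, 1.6, 0.1]
grip_width: 0.001
grip_force: 0.0
```

Emit:
apply_moves:
  motion:
    - {"linear":[0.017,-0.038,0],"roll":-0.06}
    - {"linear":[0.034,-0.076,0],"roll":-0.11}
    - {"linear":[0.05,-0.115,0],"roll":-0.16}
    - {"linear":[0.067,-0.153,0],"roll":-0.21}
    - {"linear":[0.084,-0.191,0],"roll":-0.26}
    - {"linear":[0.1,-0.229,0],"roll":-0.31}
    - {"linear":[0.117,-0.267,0],"roll":-0.36}
    - {"linear":[0.134,-0.306,0],"roll":-0.41}
    - {"linear":[0.151,-0.344,0],"roll":-0.46}
    - {"linear":[0.167,-0.382,0],"roll":-0.506}

```text
time: 2.1
tool_pos: [0.4991, -0.2933, 0.3035]
tcp_rot: [-3.141, -0.0, 1.609]
force: [0.4, 0.4, 0.3]
grip_width: -0.001
grip_force: 0.0
```

Emit:
apply_moves:
  motion:
    - {"linear":[0,0,-0.025]}
    - {"linear":[0,0,-0.05]}
    - {"linear":[0,0,-0.075]}
    - {"linear":[0,0,-0.1]}
    - {"linear":[0,0,-0.125]}
    - {"linear":[0,0,-0.15]}
    - {"linear":[0,0,-0.17]}
    - {"linear":[0,0,-0.185]}
    - {"linear":[0,0,-0.193]}
    - {"linear":[0,0,-0.197]}

```text
invalid input
```

```bash
python3 - <<'E'
from station import *
import cv2,pickle,numpy as np
d={n:get_image(n) for n in("top","side")}
pickle.dump(d,open('d1.pkl','wb'))
a=cv2.resize(d['top']['frame'][200:300,200:350],None,fx=5,fy=4.0,interpolation=cv2.INTER_CUBIC)[:300]
f=d['side']['frame'][165:265,195:325]
cv2.imwrite('pics/s1.png',cv2.resize(f,None,fx=6,fy=6,interpolation=cv2.INTER_CUBIC))
print(get_obs()['tool_pos'],get_obs()['force'])
E
```

```text
[ 0.49951864 -0.29524431  0.30206875] [-0.60877835  1.31536786 -0.16173527]
```

View pics/s1.png

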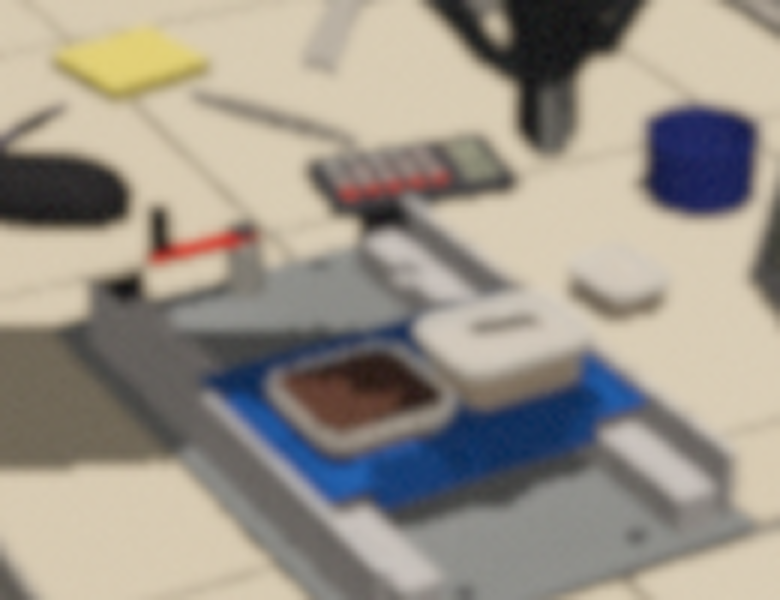

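The descent was refused because it had no "roll", so the arm hasn't moved. In the side view the shut fingertip is at about crop (550,152), high over the frame, and the scene is unchanged. I'll repeat the descent with "roll" given.

```bash
python3 - <<'E'
from h import *
import pickle
S=pickle.load(open('d1.pkl','rb'))['side']
for L in(.060,.073,.086): print(L,((proj(S,np.array([.4995,-.2945,.303-L]))[0]-[195,165]+.5)*6-.5).round())
E
```

```text
0.06 [538. 119.]
0.073 [538. 144.]
0.086 [537. 169.]
```

Emit:
apply_moves:
  motion:
    - {"linear":[0,0,-0.025],"roll":0}
    - {"linear":[0,0,-0.05],"roll":0}
    - {"linear":[0,0,-0.075],"roll":0}
    - {"linear":[0,0,-0.1],"roll":0}
    - {"linear":[0,0,-0.125],"roll":0}
    - {"linear":[0,0,-0.15],"roll":0}
    - {"linear":[0,0,-0.17],"roll":0}
    - {"linear":[0,0,-0.185],"roll":0}
    - {"linear":[0,0,-0.193],"roll":0}
    - {"linear":[0,0,-0.197],"roll":0}

```text
time: 3.2
tool_pos: [0.4985, -0.2912, 0.1064]
tcp_rot: [-3.141, -0.001, 1.612]
force: [0.4, -0.7, 0.2]
grip_width: 0.002
grip_force: 0.0
```

Emit:
apply_moves:
  motion:
    - {"linear":[0,0.006,0],"roll":0}
    - {"linear":[0,0.012,0],"roll":0}
    - {"linear":[-0.001,0.017,0],"roll":0}
    - {"linear":[-0.001,0.02,0],"roll":0}
    - {"linear":[-0.001,0.022,0],"roll":0}
    - {"linear":[-0.001,0.024,0],"roll":0}
    - {"linear":[-0.001,0.026,0],"roll":0}
    - {"linear":[-0.001,0.028,0],"roll":0}
    - {"linear":[-0.001,0.03,0],"roll":0}
    - {"linear":[-0.001,0.032,0],"roll":0}

```text
time: 4.2
tool_pos: [0.4978, -0.2597, 0.107]
tcp_rot: [3.142, 0.001, 1.612]
force: [0.4, -5.0, -0.1]
grip_width: 0.002
grip_force: 2.1
```

Emit:
apply_moves:
  motion:
    - {"linear":[0,0.003,0],"roll":0}
    - {"linear":[0,0.006,0],"roll":0}
    - {"linear":[0,0.009,0],"roll":0}
    - {"linear":[0,0.012,0],"roll":0}
    - {"linear":[-0.001,0.015,0],"roll":0}
    - {"linear":[-0.001,0.018,0],"roll":0}
    - {"linear":[-0.001,0.021,0],"roll":0}
    - {"linear":[-0.001,0.024,0],"roll":0}
    - {"linear":[-0.001,0.027,0],"roll":0}
    - {"linear":[-0.001,0.03,0],"roll":0}

```text
time: 5.2
tool_pos: [0.4968, -0.2294, 0.1069]
tcp_rot: [3.142, 0.0, 1.612]
force: [-0.5, -4.7, -0.1]
grip_width: 0.006
grip_force: 2.2
```

Emit:
apply_moves:
  motion:
    - {"linear":[0,0.003,0],"roll":0}
    - {"linear":[0,0.006,0],"roll":0}
    - {"linear":[0,0.009,0],"roll":0}
    - {"linear":[-0.001,0.012,0],"roll":0}
    - {"linear":[-0.001,0.015,0],"roll":0}
    - {"linear":[-0.001,0.018,0],"roll":0}
    - {"linear":[-0.001,0.021,0],"roll":0}
    - {"linear":[-0.001,0.024,0],"roll":0}
    - {"linear":[-0.001,0.027,0],"roll":0}
    - {"linear":[-0.001,0.03,0],"roll":0}

```text
time: 6.2
tool_pos: [0.4958, -0.1994, 0.1069]
tcp_rot: [-3.142, -0.0, 1.612]
force: [0.4, -5.7, -1.0]
grip_width: 0.004
grip_force: 2.3
```

Emit:
apply_moves:
  motion:
    - {"linear":[0,0.002,0],"roll":0}
    - {"linear":[0,0.004,0],"roll":0}
    - {"linear":[0,0.006,0],"roll":0}
    - {"linear":[0,0.008,0],"roll":0}
    - {"linear":[0,0.01,0],"roll":0}
    - {"linear":[0,0.012,0],"roll":0}
    - {"linear":[-0.001,0.014,0],"roll":0}
    - {"linear":[-0.001,0.016,0],"roll":0}
    - {"linear":[-0.001,0.018,0],"roll":0}
    - {"linear":[-0.001,0.02,0],"roll":0}

```text
time: 7.2
tool_pos: [0.4948, -0.1794, 0.1069]
tcp_rot: [-3.142, -0.0, 1.612]
force: [0.3, -5.0, 0.2]
grip_width: 0.003
grip_force: 2.3
```

```bash
python3 - <<'E'
from station import *
import cv2,pickle,numpy as np
d={n:get_image(n) for n in("top","side")}
pickle.dump(d,open('d2.pkl','wb'))
f=d['side']['frame'][165:265,195:325]
cv2.imwrite('pics/s2.png',cv2.resize(f,None,fx=6,fy=6,interpolation=cv2.INTER_CUBIC))
print(get_obs()['tool_pos'],get_obs()['force'])
E
```

```text
[ 0.49478053 -0.17921499  0.10687399] [ 0.26429641 -0.98155379 -0.08310882]
```

View pics/s2.png

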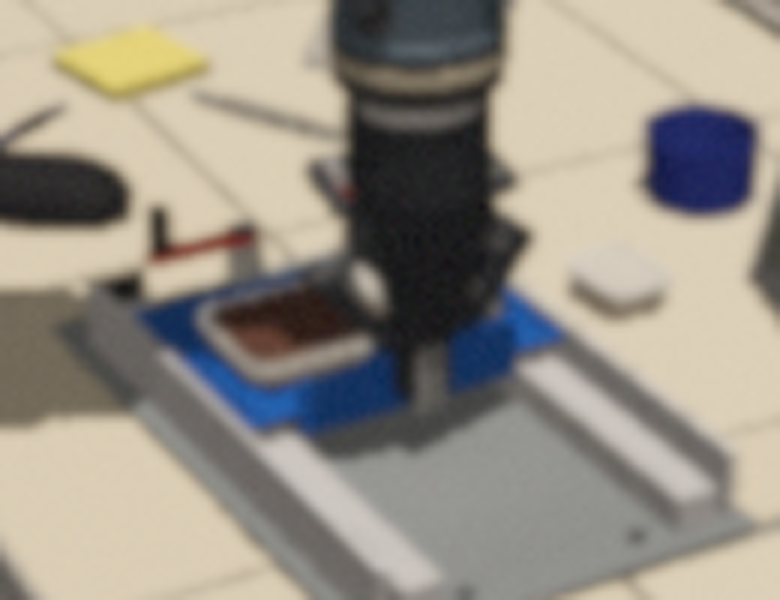

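The board is still riding with both tubs in place. About 10 mm remains, so I'll push at 1 mm per row and watch the force.

Emit:
apply_moves:
  motion:
    - {"linear":[0,0.001,0],"roll":0}
    - {"linear":[0,0.002,0],"roll":0}
    - {"linear":[0,0.003,0],"roll":0}
    - {"linear":[0,0.004,0],"roll":0}
    - {"linear":[0,0.005,0],"roll":0}
    - {"linear":[0,0.006,0],"roll":0}
    - {"linear":[0,0.007,0],"roll":0}
    - {"linear":[0,0.008,0],"roll":0}

```text
time: 8.1
tool_pos: [0.4947, -0.1713, 0.1068]
tcp_rot: [-3.141, -0.001, 1.612]
force: [-0.2, 0.2, 0.5]
grip_width: -0.001
grip_force: 0.2
```

Emit:
apply_moves:
  motion:
    - {"linear":[0,0.001,0],"roll":0}
    - {"linear":[0,0.002,0],"roll":0}
    - {"linear":[0,0.003,0],"roll":0}

```text
time: 8.4
tool_pos: [0.4948, -0.1684, 0.1069]
tcp_rot: [3.141, -0.0, 1.612]
force: [-0.3, -0.1, -0.4]
grip_width: -0.003
grip_force: 0.0
```

Emit:
apply_moves:
  motion:
    - {"linear":[0,0.001,0],"roll":0}
    - {"linear":[0,0.001,0],"roll":0}

```text
time: 8.6
tool_pos: [0.4949, -0.1676, 0.107]
tcp_rot: [3.141, 0.0, 1.612]
force: [0.8, -1.0, 0.4]
grip_width: 0.001
grip_force: 0.3
```

```bash
python3 - <<'E'
from station import *
import cv2,pickle,numpy as np
d={n:get_image(n) for n in("top","side")}
pickle.dump(d,open('d3.pkl','wb'))
f=d['side']['frame'][165:265,195:325]
cv2.imwrite('pics/s3.png',cv2.resize(f,None,fx=6,fy=6,interpolation=cv2.INTER_CUBIC))
print(get_obs()['tool_pos'],get_obs()['force'])
E
```

```text
[ 0.49483355 -0.16760234  0.10694185] [-0.07071456 -0.62320176  0.56600556]
```

View pics/s3.png

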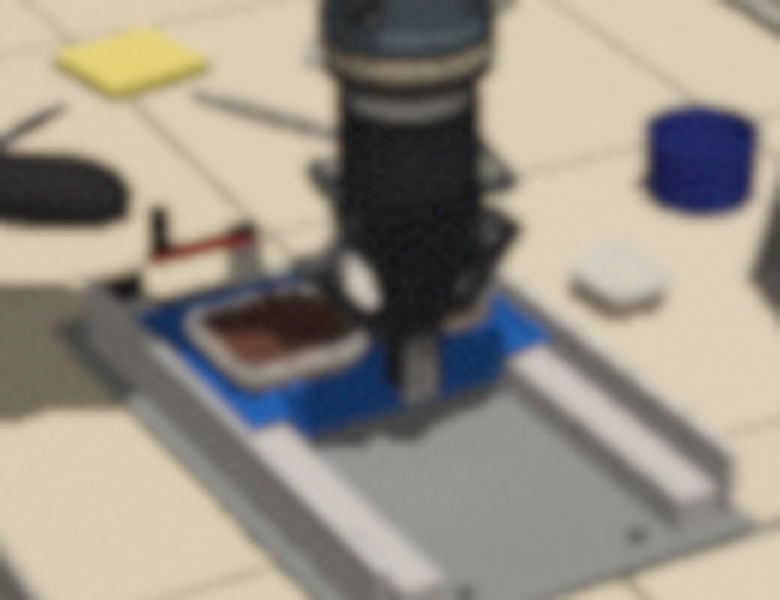

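The board's rear edge sits at the same image row even though it moved 12 mm forward, so it has dropped home. Contact resumes lightly at board x ≈ +60, and the tubs are in place. I'll back off, rise, and cross to the far side of the knob.

Emit:
apply_moves:
  motion:
    - {"linear":[0,-0.008,0],"roll":0}
    - {"linear":[0,-0.02,0],"roll":0}
    - {"linear":[0,-0.02,0.02],"roll":0}
    - {"linear":[0,-0.02,0.05],"roll":0}
    - {"linear":[0,-0.02,0.08],"roll":0}
    - {"linear":[0,-0.02,0.1],"roll":0}
    - {"linear":[-0.01,0.02,0.1],"roll":0}
    - {"linear":[-0.02,0.06,0.1],"roll":0}
    - {"linear":[-0.035,0.1,0.1],"roll":0}
    - {"linear":[-0.045,0.14,0.1],"roll":0}

```text
time: 9.7
tool_pos: [0.4491, -0.0272, 0.207]
tcp_rot: [3.141, 0.0, 1.611]
force: [1.2, 0.8, 0.0]
grip_width: 0.001
grip_force: 0.0
```

Emit:
apply_moves:
  motion:
    - {"linear":[-0.01,0.03,0],"roll":0}
    - {"linear":[-0.018,0.06,0],"roll":0}
    - {"linear":[-0.018,0.082,0],"roll":0}
    - {"linear":[-0.018,0.085,0],"roll":0}
    - {"linear":[-0.018,0.085,0],"roll":0}

```text
time: 10.2
tool_pos: [0.4321, 0.0572, 0.207]
tcp_rot: [3.141, 0.0, 1.613]
force: [-0.6, -0.6, 0.2]
grip_width: -0.002
grip_force: 0.0
```

```bash
python3 - <<'E'
from station import *
from h import *
import cv2,pickle
d={n:get_image(n) for n in("top","side")}
pickle.dump(d,open('d4.pkl','wb'))
f=d['side']['frame'][165:265,195:325]
a=cv2.resize(f,None,fx=6,fy=6,interpolation=cv2.INTER_CUBIC)
R,o=frame([.4928,-.1472,-.0019,1.6119])
def P(x,y,z): return tuple(int(v) for v in ((proj(d['side'],R@np.array([x,y,z])*1e-3+o)[0]-[195,165]+.5)*6))
for z,c in((38,(0,255,0)),(46,(0,0,255))): # predicted board top corners seated / riding
    for x in(-10,130):
        for y in(-95,95): cv2.circle(a,P(x,y,z),3,c,1)
cv2.imwrite('pics/s4.png',a)
print(get_obs()['tool_pos'],get_obs()['joint_pos'].round(2))
E
```

```text
[0.43206838 0.0565265  0.20688627] [ 0.13  0.13 -0.39  1.06 -0.    1.66]
```

View pics/s4.png

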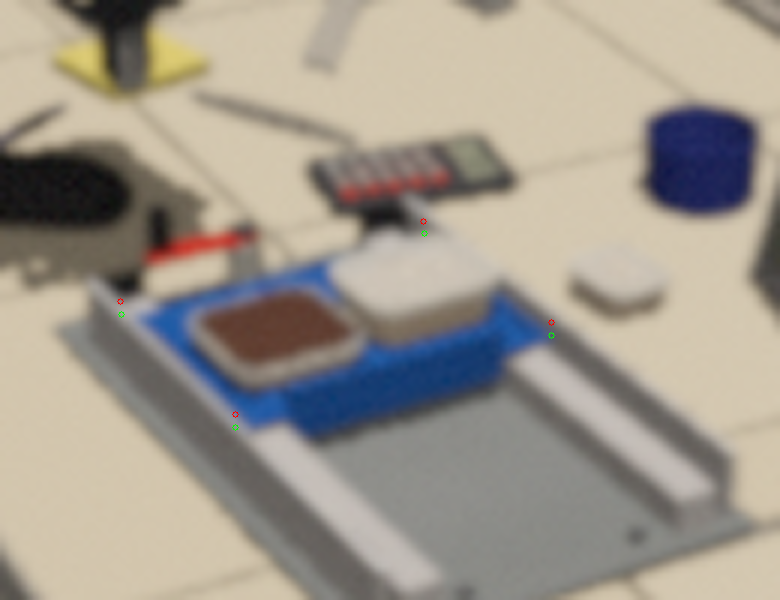

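The green marks (seated) match the visible rear corner at (550,340), so the board is home and both tubs are standing. Next is the descent beside the knob and the swing arc.

Emit:
apply_moves:
  motion:
    - {"linear":[0,0,-0.03],"roll":0}
    - {"linear":[0,0,-0.06],"roll":0}
    - {"linear":[0,0,-0.074],"roll":0}
    - {"linear":[0,0,-0.078],"roll":0}

```text
time: 10.7
tool_pos: [0.4311, 0.0563, 0.1275]
tcp_rot: [-3.139, 0.0, 1.61]
force: [-0.1, -0.8, 0.6]
grip_width: 0.0
grip_force: 0.0
```

```bash
python3 - <<'E'
import numpy as np
piv=np.array([.485,.0215]); c=np.array([.432,.0573])
q=c
for k,i in enumerate(range(0,32)):
    b=i/30*np.pi/2; f=np.pi+.035+b   # heading
    d=.018
    p=piv+.052*np.array([np.cos(f),np.sin(f)])-d*np.array([-np.sin(f),np.cos(f)])
    if i%10==0: print('call start abs',p.round(4)); q=p; b0=b
    print(i,(p-q).round(4).tolist(),round(b-b0,3))
from station import get_obs
print(get_obs()['tool_pos'],get_obs()['force'])
E
```

```text
call start abs [0.4324 0.0377]
0 [0.0, 0.0] 0.0
1 [-0.0008, -0.0028] 0.052
2 [-0.0014, -0.0056] 0.105
3 [-0.0019, -0.0084] 0.157
4 [-0.0022, -0.0113] 0.209
5 [-0.0024, -0.0142] 0.262
6 [-0.0024, -0.017] 0.314
7 [-0.0023, -0.0199] 0.367
8 [-0.002, -0.0228] 0.419
9 [-0.0016, -0.0256] 0.471
call start abs [0.4314 0.0092]
10 [0.0, 0.0] 0.0
11 [0.0007, -0.0028] 0.052
12 [0.0016, -0.0055] 0.105
13 [0.0026, -0.0082] 0.157
14 [0.0037, -0.0109] 0.209
15 [0.005, -0.0135] 0.262
16 [0.0064, -0.016] 0.314
17 [0.008, -0.0184] 0.367
18 [0.0096, -0.0208] 0.419
19 [0.0114, -0.023] 0.471
call start abs [ 0.4447 -0.016 ]
20 [0.0, 0.0] 0.0
21 [0.002, -0.0021] 0.052
22 [0.0041, -0.004] 0.105
23 [0.0064, -0.0058] 0.157
24 [0.0087, -0.0076] 0.209
25 [0.0111, -0.0092] 0.262
26 [0.0136, -0.0106] 0.314
27 [0.0161, -0.012] 0.367
28 [0.0187, -0.0132] 0.419
29 [0.0214, -0.0142] 0.471
call start abs [ 0.4688 -0.0311]
30 [0.0, 0.0] 0.0
31 [0.0028, -0.0008] 0.052
[0.43108226 0.05630065 0.12748758] [-0.06548002 -0.79761424  0.6323186 ]
```

Emit:
apply_moves:
  motion:
    - {"linear":[0,-0.005,0],"roll":0}
    - {"linear":[0,-0.01,0],"roll":0}
    - {"linear":[0,-0.014,0],"roll":0}
    - {"linear":[0,-0.017,0],"roll":0}
    - {"linear":[0,-0.019,0],"roll":0}

```text
time: 11.2
tool_pos: [0.4321, 0.0381, 0.1293]
tcp_rot: [3.141, -0.0, 1.611]
force: [-0.0, 1.2, 1.0]
grip_width: 0.003
grip_force: 0.4
```

Emit:
apply_moves:
  motion:
    - {"linear":[-0.001,-0.003,0],"roll":0.05}
    - {"linear":[-0.001,-0.006,0],"roll":0.1}
    - {"linear":[-0.002,-0.008,0],"roll":0.16}
    - {"linear":[-0.002,-0.011,0],"roll":0.21}
    - {"linear":[-0.002,-0.014,0],"roll":0.26}
    - {"linear":[-0.002,-0.017,0],"roll":0.31}
    - {"linear":[-0.002,-0.02,0],"roll":0.37}
    - {"linear":[-0.002,-0.023,0],"roll":0.42}
    - {"linear":[-0.002,-0.026,0],"roll":0.47}
    - {"linear":[-0.001,-0.029,0],"roll":0.52}

```text
time: 12.2
tool_pos: [0.4308, 0.0093, 0.1291]
tcp_rot: [3.141, -0.0, 2.134]
force: [-1.2, 0.7, 0.7]
grip_width: -0.001
grip_force: 0.5
```

Emit:
apply_moves:
  motion:
    - {"linear":[0.001,-0.003,0],"roll":0.05}
    - {"linear":[0.002,-0.006,0],"roll":0.1}
    - {"linear":[0.003,-0.008,0],"roll":0.16}
    - {"linear":[0.004,-0.011,0],"roll":0.21}
    - {"linear":[0.005,-0.014,0],"roll":0.26}
    - {"linear":[0.006,-0.016,0],"roll":0.31}
    - {"linear":[0.008,-0.018,0],"roll":0.37}
    - {"linear":[0.01,-0.021,0],"roll":0.42}
    - {"linear":[0.011,-0.023,0],"roll":0.47}
    - {"linear":[0.013,-0.025,0],"roll":0.52}

```text
time: 13.2
tool_pos: [0.4438, -0.0157, 0.129]
tcp_rot: [3.141, -0.0, 2.654]
force: [-1.5, -0.2, 0.1]
grip_width: 0.002
grip_force: 0.4
```

Emit:
apply_moves:
  motion:
    - {"linear":[0.002,-0.002,0],"roll":0.05}
    - {"linear":[0.004,-0.004,0],"roll":0.1}
    - {"linear":[0.006,-0.006,0],"roll":0.16}
    - {"linear":[0.009,-0.008,0],"roll":0.21}
    - {"linear":[0.011,-0.009,0],"roll":0.26}
    - {"linear":[0.014,-0.011,0],"roll":0.31}
    - {"linear":[0.016,-0.012,0],"roll":0.37}
    - {"linear":[0.019,-0.013,0],"roll":0.42}
    - {"linear":[0.021,-0.014,0],"roll":0.47}

```text
time: 14.1
tool_pos: [0.4648, -0.0298, 0.129]
tcp_rot: [-3.141, -0.0, 3.124]
force: [-1.0, -1.4, -0.1]
grip_width: 0.001
grip_force: 0.4
```

```bash
python3 - <<'E'
from station import *
import cv2,pickle
d={n:get_image(n) for n in("top","side")}
pickle.dump(d,open('d5.pkl','wb'))
a=cv2.resize(d['side']['frame'][165:265,195:325],None,fx=6,fy=6,interpolation=cv2.INTER_CUBIC)
cv2.imwrite('pics/s5.png',a)
print(get_obs()['tool_pos'],get_obs()['force'])
E
```

```text
[ 0.46496018 -0.02971538  0.12897192] [-0.63731863 -0.37217083  0.21934101]
```

View pics/s5.png

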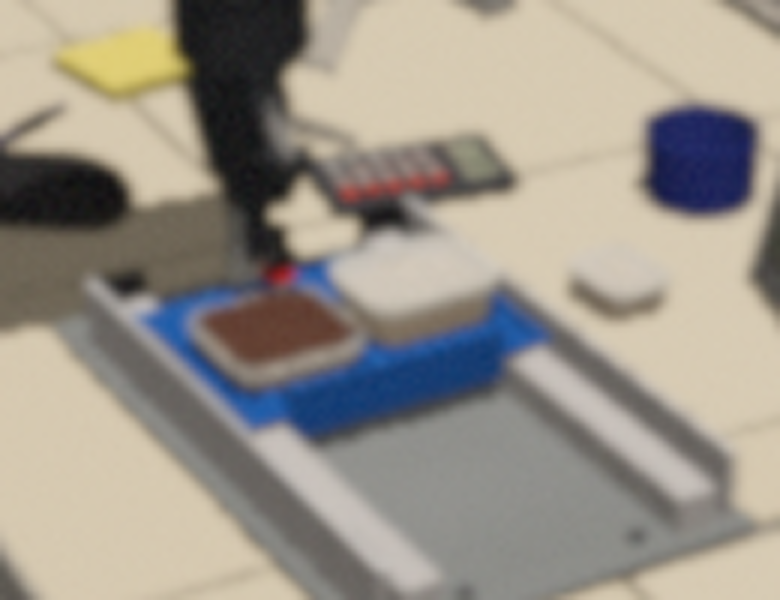

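The bar's red end now shows over the board's front edge at (280,272), with the knob beside the finger. I'll finish the swing in small steps until the stop is felt.

Emit:
apply_moves:
  motion:
    - {"linear":[0.001,0,0],"roll":0.02}
    - {"linear":[0.002,-0.001,0],"roll":0.03}
    - {"linear":[0.003,-0.001,0],"roll":0.05}
    - {"linear":[0.004,-0.001,0],"roll":0.05}

```text
time: 14.6
tool_pos: [0.4688, -0.0306, 0.1289]
tcp_rot: [-3.141, -0.0, -3.111]
force: [-1.2, -0.8, 0.2]
grip_width: -0.001
grip_force: 0.5
```

Emit:
apply_moves:
  motion:
    - {"linear":[0.001,0,0],"roll":0}
    - {"linear":[0.002,0,0],"roll":0}

```text
time: 14.8
tool_pos: [0.47, -0.0307, 0.1287]
tcp_rot: [-3.141, -0.002, -3.112]
force: [-11.9, -1.3, 7.3]
grip_width: -0.003
grip_force: 5.7
```

Force jumped to 12 N, so the stop has been reached. I'll retreat along -x, then rise and move clear.

Emit:
apply_moves:
  motion:
    - {"linear":[-0.005,0,0],"roll":0}
    - {"linear":[-0.015,0,0],"roll":0}
    - {"linear":[-0.025,0,0],"roll":0}
    - {"linear":[-0.025,0,0.03],"roll":0}
    - {"linear":[-0.025,0,0.07],"roll":0}
    - {"linear":[-0.025,0.03,0.11],"roll":0}
    - {"linear":[-0.035,0.07,0.13],"roll":0}
    - {"linear":[-0.045,0.11,0.13],"roll":0}
    - {"linear":[-0.055,0.15,0.13],"roll":0}
    - {"linear":[-0.055,0.16,0.13],"roll":0}

```text
time: 15.8
tool_pos: [0.4142, 0.132, 0.2592]
tcp_rot: [3.141, 0.0, -3.108]
force: [0.9, 0.1, -0.2]
grip_width: -0.001
grip_force: 0.0
```

```bash
python3 - <<'E'
from station import *
import cv2,numpy as np
d={n:get_image(n) for n in("top","side")}
a=cv2.resize(d['side']['frame'][190:260,195:305],None,fx=5,fy=5,interpolation=cv2.INTER_CUBIC)[:300]
b=cv2.resize(d['top']['frame'][210:290,200:310],None,fx=5,fy=3.75,interpolation=cv2.INTER_CUBIC)[:300]
cv2.imwrite('pics/s6.png',np.vstack([a,b]))
E
```

```text
(no output)
```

View pics/s6.png

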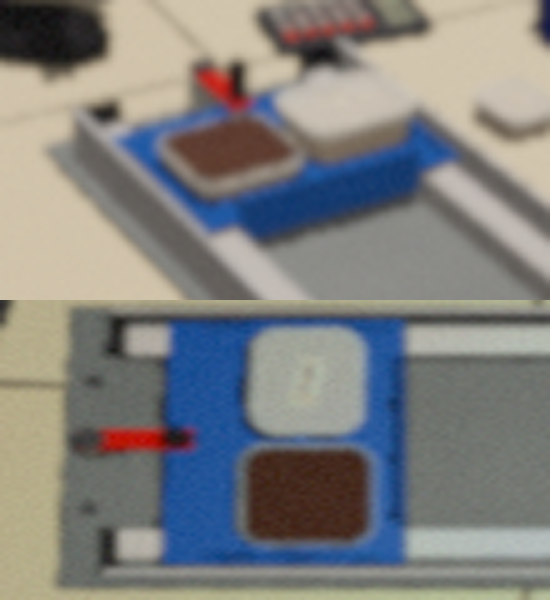

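The keeper now points straight along the rail -x axis, from its pivot at (85,440) to the knob at (178,438), over the board's front edge. The board is seated and both tubs are in place.

```bash
python3 -c "
from station import *
print(finish_job())"
```

```text
the job is handed in; nothing more can be done
None
```

The board has dropped into its notches, the red keeper is swung over its front edge to the stop, both tubs are still in place, and the job is handed in at about 16 s of the 56 s limit; no verdict was returned.

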